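Take the left-hand rotor knob off a mini centrifuge

TASK

Take the winged knob off the centrifuge so that the rotor can be cleaned: its thread is left-handed, so it loosens clockwise, and it comes free somewhere in the first half turn, just before it meets a stop. Feel your way and never force the thread, neither by turning hard against the stop nor by pulling before the knob is free. Then set the knob down upright in the steel tray, holding it until it stands on the tray floor, and leave the other things as they are.

Things in the scene. Friction and masses are not known exactly. Their poses are not given: they have to be found in the camera images.
- knob: plain aluminium winged knob of about 70 g, 63 mm high; origin at the centre of its underside, z up along its axis. A round hollow skirt, 43 mm across and 31 mm high, with a straight bar grip on top. It is screwed on the centrifuge's spindle with a left-hand thread hidden in the skirt. Anticlockwise it only jams; lifting before it is free catches the thread; over 45 N between knob and centrifuge spoils it
- knob_bar (a point): centre of the knob's bar grip, 47 mm above the knob's origin on its axis. The bar is 46 mm long along x, 14 mm thick along y and 32 mm high (z from 31 to 63 mm above the knob's origin)
- centrifuge: mini centrifuge, fixed on the bench: round white housing 160 mm across, 50 mm high, dark low rotor on top (locked, it does not turn), small grey panel on its front (-x side). Origin at the centre of its underside, z up; the spindle is on this z axis
- seat (a point): point on the centrifuge's axis, 64 mm above the bench, where the knob's underside stands when fully home. A spring plunger there pushes the knob up with 2 to 5 N, so it follows the thread: 12 mm rise per turn clockwise (seen from above), and stays put when let go. Out of sight and different from start to start: it is free after 40 to 130 degrees of turning
- spindle_top (a point): top of the spindle, 22 mm above the seat, on the axis. Once free (the spring then lifts it to about 10 mm over its seat) the knob lifts straight off if turned 0 to 10 degrees further; then comes a hard stop. Lifted 26 mm above the seat it is clear of the spindle
- tray: open steel parts tray, fixed on the bench, 130 mm (its x) by 170 mm (its y), 22 mm high, walls and floor 4 mm; origin at the centre of its underside, so the floor is 4 mm above it
- dropper: bystander: amber dropper bottle, 38 mm across, 124 mm high, origin at its foot
- cup: bystander: white screw-cap sample cup, 48 mm across, 60 mm high, origin at its foot
- match_box: bystander: match box 36 x 53 x 14 mm lying flat, origin under its centre
Not all that is in view belongs to the job. Leave any blue or purple look-alike of the knob alone.

How it is judged:
On the way, in this order (a step that is already met when the one before it is completed fails the run):
1. the knob is off the spindle, lifted at least 30 mm above its seat (z of knob in the frame of centrifuge above 0.094 m), for 0.1 s.
2. the knob stands upright on the tray floor while the fingers still hold it (z of knob in the frame of tray below 0.009 m and horizontal distance between knob and tray below 0.08 m and angle between knob's own z axis and vertical below 0.2 rad and contact force between knob and tray above 0.05 N and contact force between the fingers and knob above 0.3 N), for 0.05 s.
At the end, for the whole second after the job is handed in: The knob stands upright (within 0.1 rad) and at rest on the floor of the tray, bar uppermost, inside the walls, released (z of knob in the frame of tray below 0.007 m and x of knob in the frame of tray between -0.05 and 0.05 m and y of knob in the frame of tray between -0.07 and 0.07 m and angle between knob's own z axis and vertical below 0.1 rad and linear speed of knob below 0.02 m/s); the robot touches nothing.
It fails at once if the thread is forced: more than 45 N between the knob and the centrifuge (contact force between knob and centrifuge above 45 N).
It fails at once if the dropper bottle is disturbed (moved over 20 mm) (distance of dropper from where it was at the start of the episode above 0.02 m).
It fails at once if the sample cup is disturbed (moved over 20 mm) (distance of cup from where it was at the start of the episode above 0.02 m).
It fails at once if the match box is disturbed (moved over 20 mm) (distance of match_box from where it was at the start of the episode above 0.02 m).
It also fails if it takes over 72 s, if anything falls off the work surface, if the arm or the gripper's body presses on something with over 40 N, if the wrist force passes 120 N, or if a joint passes its speed limit or range.

ROBOT

A 6-joint arm with a two-finger parallel gripper is mounted at the origin on a cart in front of the work surface, level with it; the furniture and walls round the work are solid. World frame = base frame: x ahead of the robot, y to its left, z up, the work surface at z = 0. Lengths are in m, angles in rad, forces in N, time in s.
With the tool pointing down it reaches from about 0.3 to 0.75 m from the base axis. Payload 8.5 kg.
Tool frame: the origin (TCP) lies at the very end of the fingers, on their centre line; the grasp point (between the pads) lies 19 mm behind it (ctrl.grip_depth is the distance from the TCP to the grasp point, in m); z points along the fingers, y is the line along which they close (so a half turn about z gives the same grasp; the last joint's range is limited). The gripper opens to 85 mm and grips with 20 to 120 N. Pads are 22 mm wide; open, the fingers measure 114 mm over their backs; the gripper's body (76 mm by 85 mm) begins 54 mm behind the grasp point. The pads swing forward as they close: fully open they stand 13 mm farther back than shut.
Start: joints at [1.011, 0.381, 1.297, -0, 1.464, -0.215], TCP at [0.186, 0.518, 0.231] pointing down, gripper open.
Joint ranges: [-3.11, 3.11], [-0.89, 2.33], [0.22, 2.48], [-1.42, 4.56], [0.17, 2.85], [-2.88, 2.88]. Speed limits (rad/s): [2.39, 2.39, 3.14, 3.14, 3.14, 3.14].

INTERFACE

Orientations are given as a unit quaternion [x, y, z, w].
In Python, from cell import monitor, get_image, close_job, ctrl gives the robot as it stands.
- The arm moves only by the tool send_rows, never from a script. Its arguments are lists of equal length, an entry for each row: "delta_pos": the shift along the world's x, y, z each as a share of 0.25 m, from -1 to 1, a list of three; "rotation": the turn, a rotation vector about the world's x, y, z each as a share of pi rad, from -1 to 1, a list of three; "hand": the closure, from -1 (fully open) to 1 (shut). In form: {"delta_pos": [[x, y, z], ...], "rotation": [[wx, wy, wz], ...], "hand": [hand, ...]}. A call has 1 to 20 rows; each row is the pose to reach, as a shift and turn from the pose commanded when the call began, turning the shorter way round; what a row does not reach only later rows make up. A row lasts 1/8 s, in which the tool goes at most 62.5 mm and 10.7 degrees, less where a joint would pass 70% of its speed; a pose out of reach is approached as far as the arm can. A call with a number of a shift or a turn outside -1 to 1 is refused whole. A call with a gripper value outside its range is refused whole. The fingers move at their own pace and stop on an object; "grip_force" is the grip in N (left out, the last holds). Time passes only in rows, so rows that repeat a pose let the fingers close. It gives the time, the measured TCP pose, the force, the opening and the grip force at its end, in the units of the state.
- monitor.state(): the state, without advancing time (a new reading comes with each control period).
- get_image(name): name is "side" or "top"; returns a dict with "color" (384x512x3 uint8, blue, green, red), "K" (3x3 intrinsics, pixels), "rvec" (rotation vector, rad) and "tvec" (3), from world to camera coordinates, as OpenCV has them. Camera axes: x right, y down, z forward; pixel columns grow to the right and rows downward; lengths in m; the calibration is good to about 2 mm. A picture is of the moment at which its call begins. There is no depth.
- close_job(): hands the job in; it is judged then, once.
The state is a dict: "clock": time; "qpos": joint angles; "joint_vel": joint speeds; "tau": joint torques, N m; "tool_pos": TCP position; "eef_rot": TCP orientation; "ft_force": force on the tool from outside, world axes, zero at the start; "torque": the same for the moment, N m; "opening": finger opening in m; "finger_force": force on a finger pad.
Only numpy, scipy, OpenCV 4.12 (cv2) and the standard library are available. Lean on these libraries where they do the work, as an engineer would, in place of code of your own. Each camera call takes 0.05 s, during which the arm holds its last target. There are 200 camera calls.

## Working session

There is one attempt and no reset: what is moved stays moved. The work goes in short steps, Python scripts to look and compute and a tool call to move; the robot and the scene stay as the last step left them, time stands still between calls to the robot, and variables do not carry over. Pictures are saved under pics/ and viewed, at most 10 in all, crops included, and the job is handed in when it is done.

Besides the shell and the picture viewer there is one more tool, called by a JSON object that holds its "api" and its "payload". send_rows: Moves the arm, as the interface text tells. Its arguments: {"type":"object","properties":{"delta_pos":{"type":"array","items":{"type":"array","items":{"type":"number"}}},"rotation":{"type":"array","items":{"type":"array","items":{"type":"number"}}},"hand":{"type":"array","items":{"type":"number"}},"grip_force":{"type":"number"}},"required":["delta_pos","rotation","hand"]}

```bash
mkdir -p pics; cat > h.py <<'E'
import numpy as np, cv2
from cell import monitor, get_image, close_job, ctrl
def ray(im,u,v):
    R=cv2.Rodrigues(np.array(im["rvec"],float))[0];t=np.array(im["tvec"],float).ravel()
    p=cv2.undistortPoints(np.array([[[u,v]]],float),np.array(im["K"],float),None).ravel()
    return -R.T@t, R.T@np.array([p[0],p[1],1.])
def atz(im,u,v,z):
    c,d=ray(im,u,v); return c+d*(z-c[2])/d[2]
def proj(im,P):
    return cv2.projectPoints(np.array(P,float).reshape(-1,3),np.array(im["rvec"],float),np.array(im["tvec"],float),np.array(im["K"],float),None)[0].reshape(-1,2)
E
python3 - <<'E'
from h import *
for n in("top","side"):
    im=get_image(n);cv2.imwrite(f"pics/{n}0.png",im["color"]);np.savez(f"{n}0.npz",**im)
    print(n,ray(im,256,192))
print(monitor.state())
E
```

```text
top (array([0.39130372, 0.07804508, 0.97756152]), array([ 0.13784878, -0.01919841, -0.99041461]))
side (array([ 0.27466405, -0.79585627,  0.64114281]), array([ 0.23604078,  0.83774698, -0.49302642]))
{'clock': 0.1, 'qpos': array([ 1.01070255e+00,  3.81163574e-01,  1.29818147e+00,  1.14882747e-05,
        1.46361607e+00, -2.15291516e-01]), 'joint_vel': array([ 0.00067556, -0.00232312, -0.00201043,  0.00088804,  0.0011044 ,
        0.00138871]), 'tau': array([ 3.39466118e-03, -4.49215508e+01, -2.31659603e+01, -1.77483171e-04,
        3.66380802e-03, -2.91974402e-05]), 'tool_pos': array([0.18575435, 0.51739654, 0.23075594]), 'eef_rot': array([ 1.71548945e-01,  9.85175361e-01, -6.31287839e-04, -2.63961419e-04]), 'ft_force': array([0.57449351, 1.33310461, 0.66083112]), 'torque': array([ 0.00341919, -0.00041403,  0.02880004]), 'finger_force': 0.0, 'opening': 0.08505002082575645}
```

View pics/top0.png

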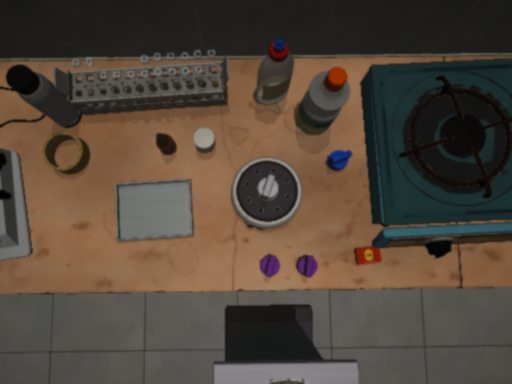

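View pics/side0.png

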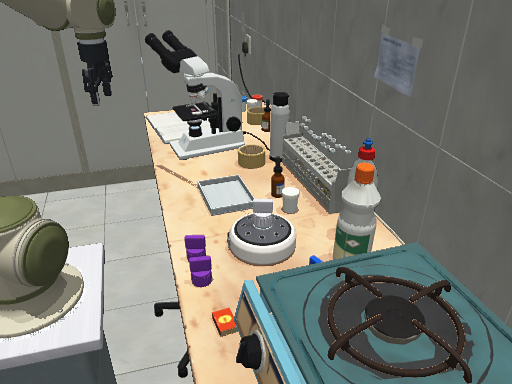

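The candidates are: aluminium knob on the centrifuge at top (268,187), two purple knobs at (270,265) and (307,266), and a blue one at (340,160). The plain aluminium one on the centrifuge spindle fits the description. I'll confirm it in one crop and measure.

```bash
python3 - <<'E'
from h import *
t=dict(np.load("top0.npz"));s=dict(np.load("side0.npz"))
a=cv2.resize(t["color"][147:237,223:313],(540,540),interpolation=cv2.INTER_CUBIC)
b=cv2.resize(s["color"][190:280,220:310],None,fx=2.8,fy=2.8,interpolation=cv2.INTER_CUBIC)
c=np.zeros((540,800,3),np.uint8);c[:,:540]=a;c[:252,545:797]=b
cv2.imwrite("pics/crop1.png",c)
# tray corners from the top at z=.022
for uv in((117,184),(191,180),(193,236),(118,241)): print("tray",uv,atz(t,*uv,.022).round(3))
print("cent(64)",atz(t,266,193,.05).round(4),"cup",atz(t,204,134,.06).round(3),"drop",atz(t,166,144,.06).round(3),"mb",atz(t,368,256,.014).round(3))
print("bar top",atz(t,268,186,.127).round(4))
E
```

```text
tray (117, 184) [0.546 0.374 0.022]
tray (191, 180) [0.554 0.206 0.022]
tray (193, 236) [0.427 0.201 0.022]
tray (118, 241) [0.418 0.368 0.022]
cent(64) [0.5179 0.0382 0.05  ] cup [0.65  0.173 0.06 ] drop [0.628 0.257 0.06 ] mb [ 0.378 -0.189  0.014]
bar top [0.5216 0.0372 0.127 ]
```

View pics/crop1.png

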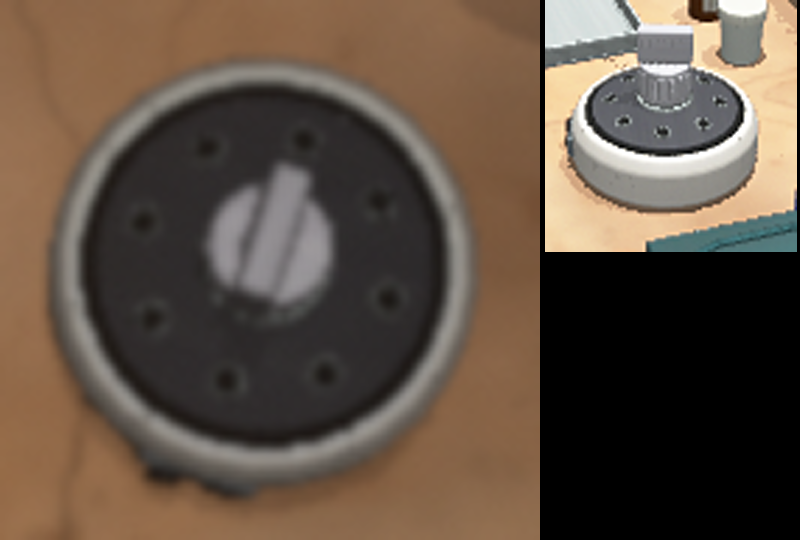

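The aluminium winged knob is confirmed on the spindle: in the crop its bar runs from about (293,165) to (258,290). Next I'll work out the axis and bar angle.

```bash
python3 - <<'E'
from h import *
t=dict(np.load("top0.npz"));s=dict(np.load("side0.npz"))
f=lambda x,y,z:atz(t,223+(x+.5)/6-.5,147+(y+.5)/6-.5,z)
print("rotor",f(264,264,.062),"skirt",f(270,245,.095))
g=cv2.cvtColor(t["color"],cv2.COLOR_BGR2GRAY)
up=cv2.resize(g[147:237,223:313],(540,540),interpolation=cv2.INTER_CUBIC)
m=(up<75).astype(np.uint8)
c=max(cv2.findContours(m,0,1)[0],key=cv2.contourArea);print(cv2.minEnclosingCircle(c));e=cv2.fitEllipse(cv2.convexHull(c));print(e,f(*e[0],.062))
a,b=f(293,168,.127),f(256,290,.127);print("bar",a,b,(a+b)/2,np.linalg.norm(a-b),np.degrees(np.arctan2(*(a-b)[1::-1])))
# long edges of bar by brightness: side-view bar
b=s["color"][195:222,248:280];np.set_printoptions(linewidth=220)
print(proj(s,[[.519,.037,.127],[.519,.037,.095],[.519,.037,.064]]))
E
python3 - <<'E'
from h import *
R=__import__("scipy.spatial.transform",fromlist=["Rotation"]).Rotation
print(R.from_quat(monitor.state()["eef_rot"]).as_matrix().round(3))
E
```

```text
rotor [0.52154589 0.03734205 0.062     ] skirt [0.52350612 0.03660011 0.095     ]
((264.01416015625, 264.1423034667969), 184.34889221191406)
((264.228759765625, 265.2828369140625), (363.1860046386719, 367.2654113769531), 100.42330169677734) [0.52107744 0.03726792 0.062     ]
bar [0.54483953 0.02987505 0.127     ] [0.5035429  0.04306772 0.127     ] [0.52419121 0.03647139 0.127     ] 0.043352712234098686 -17.716656615151983
[[260.093235   200.58272826]
 [260.04339806 212.45959957]
 [259.99661929 223.60766641]]
[[-0.941  0.338 -0.001]
 [ 0.338  0.941 -0.001]
 [ 0.    -0.001 -1.   ]]
```

{"api": "send_rows", "payload": {"delta_pos": [[0.2, -0.25, 0], [0.4, -0.5, 0], [0.55, -0.75, 0], [0.7, -0.98, 0], [0.7, -0.98, 0]], "rotation": [[0, 0, 0], [0, 0, 0.01], [0, 0, 0.01], [0, 0, 0.01], [0, 0, 0.01]], "hand": [-1, -1, -1, -1, -1]}}

```text
clock: 0.72
tool_pos: [0.3617, 0.2706, 0.2312]
eef_rot: [0.156, 0.988, -0.0, -0.0]
ft_force: [0.6, 0.1, 0.4]
opening: 0.0855
finger_force: 0.0
```

{"api": "send_rows", "payload": {"delta_pos": [[0.2, -0.25, 0], [0.4, -0.5, 0], [0.55, -0.75, 0], [0.64, -0.94, -0.1], [0.64, -0.94, -0.2], [0.64, -0.94, -0.2], [0.64, -0.94, -0.2]], "rotation": [[0, 0, 0], [0, 0, 0], [0, 0, 0], [0, 0, 0], [0, 0, 0], [0, 0, 0], [0, 0, 0]], "hand": [-1, -1, -1, -1, -1, -1, -1]}}

```text
clock: 1.6
tool_pos: [0.5207, 0.0381, 0.1817]
eef_rot: [0.156, 0.988, 0.0, -0.0]
ft_force: [-0.4, 0.1, 0.8]
opening: 0.0856
finger_force: 0.0
```

```bash
python3 - <<'E'
from h import *
a=get_image("top");b=get_image("side");np.savez("top1.npz",**a);np.savez("side1.npz",**b)
c=np.zeros((480,800,3),np.uint8)
c[:,:400]=cv2.resize(a["color"][140:236,225:305],(400,480),interpolation=cv2.INTER_CUBIC)
c[:,400:]=cv2.resize(b["color"][145:241,222:302],(400,480),interpolation=cv2.INTER_CUBIC)
cv2.imwrite("pics/c2.png",c)
for P in([.522,.037],[.526,.037]):print(proj(b,[[*P,.127],[*P,.095],[*P,.064]]).round(1).tolist())
s=monitor.state();print(s["clock"],s["tool_pos"],s["qpos"],s["ft_force"])
print(proj(b,[s["tool_pos"]]))
E
```

```text
[[261.4, 200.4], [261.3, 212.3], [261.2, 223.4]]
[[263.0, 200.2], [262.9, 212.0], [262.8, 223.2]]
1.7 [0.52079689 0.03862757 0.18232629] [-1.52962113e-01  3.74000878e-01  1.45847272e+00  1.14481391e-04
  1.30759138e+00 -1.41183766e+00] [-0.15055673  0.51620821  0.04894137]
[[260.75535105 178.67482098]]
```

View pics/c2.png

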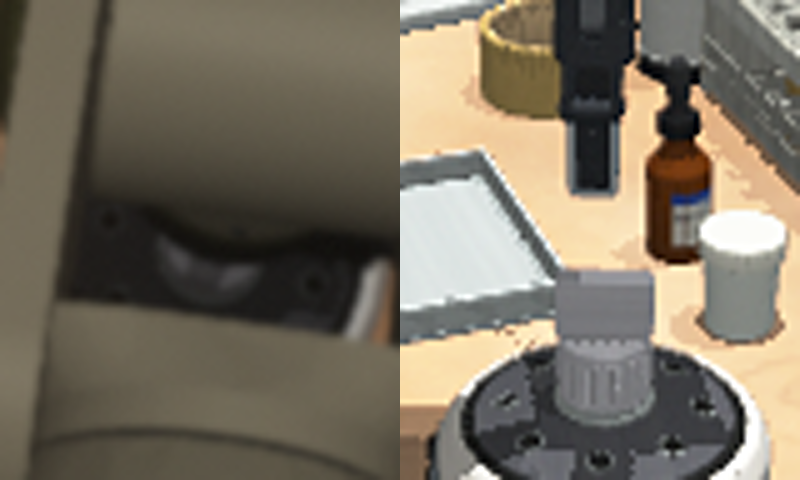

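Side view: the bar centre is at about pixel (263,206), with the finger at (260.5,183). The axis is therefore near x=0.524, y=0.037, and the bar lines up with the pads. Descending.

{"api": "send_rows", "payload": {"delta_pos": [[0.012, -0.008, -0.12], [0.012, -0.008, -0.22], [0.012, -0.008, -0.28], [0.012, -0.008, -0.32], [0.012, -0.008, -0.32], [0.012, -0.008, -0.32]], "rotation": [[0, 0, 0], [0, 0, 0], [0, 0, 0], [0, 0, 0], [0, 0, 0], [0, 0, 0]], "hand": [-1, -1, -1, -1, -1, -1], "grip_force": 20}}

```text
clock: 2.45
tool_pos: [0.5243, 0.0358, 0.1021]
eef_rot: [0.156, 0.988, 0.0, 0.001]
ft_force: [0.6, -0.3, 0.6]
opening: 0.0856
finger_force: 0.0
```

{"api": "send_rows", "payload": {"delta_pos": [[0, 0, 0], [0, 0, 0], [0, 0, 0], [0, 0, 0], [0, 0, 0], [0, 0, 0], [0, 0, 0], [0, 0, 0]], "rotation": [[0, 0, 0], [0, 0, 0], [0, 0, 0], [0, 0, 0], [0, 0, 0], [0, 0, 0], [0, 0, 0], [0, 0, 0]], "hand": [0.3, 0.5, 0.55, 0.55, 0.6, 0.6, 0.6, 0.6]}}

```text
clock: 3.45
tool_pos: [0.5239, 0.0356, 0.1013]
eef_rot: [0.156, 0.988, 0.0, -0.0]
ft_force: [-0.3, -0.2, 0.4]
opening: 0.017
finger_force: 0.0
```

```bash
python3 - <<'E'
from h import *
s=monitor.state();print({k:np.round(v,4).tolist() for k,v in s.items()})
E
```

```text
{'clock': 3.45, 'qpos': [-0.1578, 0.4727, 1.5635, 0.0, 1.1054, -1.4152], 'joint_vel': [-0.0006, 0.0008, -0.0001, 0.001, -0.0002, 0.0005], 'tau': [-0.0004, -44.8889, -18.3132, -0.0004, 0.0005, 0.0], 'tool_pos': [0.5239, 0.0356, 0.1013], 'eef_rot': [0.1561, 0.9877, 0.0, -0.0], 'ft_force': [-0.3286, -0.1829, 0.4312], 'torque': [-0.0055, 0.0043, 0.0349], 'finger_force': 0.0, 'opening': 0.017}
```

{"api": "send_rows", "payload": {"delta_pos": [[0, 0, 0], [0, 0, 0], [0, 0, 0], [0, 0, 0]], "rotation": [[0, 0, 0], [0, 0, 0], [0, 0, 0], [0, 0, 0]], "hand": [0.7, 0.8, 0.8, 0.8], "grip_force": 20}}

```text
clock: 3.95
tool_pos: [0.5239, 0.0357, 0.1014]
eef_rot: [0.156, 0.988, 0.0, 0.0]
ft_force: [-0.3, 1.1, 0.6]
opening: 0.0137
finger_force: 20.9
```

```bash
cat > st.py <<'E'
from h import *
from scipy.spatial.transform import Rotation as R
s=monitor.state();M=R.from_quat(s["eef_rot"]).as_matrix()
print(round(s["clock"],2),s["tool_pos"].round(4),"ydir",np.degrees(np.arctan2(M[1,1],M[0,1])).round(2),"F",s["ft_force"].round(2),"F_tool",(M.T@s["ft_force"]).round(2),"T",s["torque"].round(3),"ff",round(s["finger_force"],1),"op",round(s["opening"],4))
E
python3 st.py
```

```text
3.95 [0.5239 0.0357 0.1014] ydir 72.04 F [-0.3   1.08  0.64] F_tool [ 0.62  0.93 -0.64] T [ 0.112 -0.058 -0.022] ff 20.9 op 0.0137
```

{"api": "send_rows", "payload": {"delta_pos": [[0, 0, 0.0007], [0, 0, 0.0013], [0, 0, 0.002], [0, 0, 0.0027], [0, 0, 0.0027]], "rotation": [[0, 0, -0.0278], [0, 0, -0.0556], [0, 0, -0.0833], [0, 0, -0.1111], [0, 0, -0.1111]], "hand": [0.8, 0.8, 0.8, 0.8, 0.8]}}

```text
clock: 4.58
tool_pos: [0.5237, 0.0356, 0.102]
eef_rot: [0.325, 0.946, -0.0, -0.0]
ft_force: [-1.3, 1.3, 0.7]
opening: 0.0135
finger_force: 20.9
```

```bash
python3 st.py
```

```text
4.58 [0.5237 0.0356 0.102 ] ydir 52.09 F [-1.3   1.26  0.67] F_tool [ 1.8   0.19 -0.67] T [ 0.081  0.184 -0.047] ff 20.9 op 0.0135
```

{"api": "send_rows", "payload": {"delta_pos": [[0, 0, 0.0007], [0, 0, 0.0013], [0, 0, 0.002], [0, 0, 0.002]], "rotation": [[0, 0, -0.0278], [0, 0, -0.0556], [0, 0, -0.0833], [0, 0, -0.0833]], "hand": [0.8, 0.8, 0.8, 0.8]}}

```text
clock: 5.08
tool_pos: [0.5239, 0.0357, 0.1025]
eef_rot: [0.445, 0.896, 0.0, -0.0]
ft_force: [-0.1, 1.5, 0.8]
opening: 0.0136
finger_force: 20.9
```

```bash
python3 st.py
```

```text
5.08 [0.5239 0.0357 0.1025] ydir 37.18 F [-0.07  1.48  0.82] F_tool [ 1.22  0.84 -0.82] T [ 0.114  0.15  -0.025] ff 20.9 op 0.0136
```

{"api": "send_rows", "payload": {"delta_pos": [[0, 0, 0.0007], [0, 0, 0.0007]], "rotation": [[0, 0, -0.0278], [0, 0, -0.0278]], "hand": [0.8, 0.8]}}

```text
clock: 5.32
tool_pos: [0.5239, 0.0356, 0.1027]
eef_rot: [0.483, 0.876, 0.0, 0.0]
ft_force: [-0.7, 0.7, 1.8]
opening: 0.0137
finger_force: 21.0
```

```bash
python3 st.py
```

```text
5.33 [0.5239 0.0356 0.1027] ydir 32.22 F [-0.74  0.68  1.8 ] F_tool [ 0.97 -0.26 -1.8 ] T [ 0.169  0.138 -0.041] ff 21.0 op 0.0137
```

{"api": "send_rows", "payload": {"delta_pos": [[0, 0, 0.0005], [0, 0, 0.0005]], "rotation": [[0, 0, -0.0222], [0, 0, -0.0222]], "hand": [0.8, 0.8]}}

```text
clock: 5.58
tool_pos: [0.5239, 0.0356, 0.1028]
eef_rot: [0.513, 0.858, 0.0, 0.0]
ft_force: [-1.0, 1.0, 1.1]
opening: 0.014
finger_force: 20.9
```

```bash
python3 st.py
```

```text
5.58 [0.5239 0.0356 0.1028] ydir 28.24 F [-0.96  1.    1.14] F_tool [ 1.34 -0.38 -1.14] T [ 0.153  0.051 -0.04 ] ff 20.9 op 0.014
```

{"api": "send_rows", "payload": {"delta_pos": [[0, 0, 0.0005], [0, 0, 0.0005]], "rotation": [[0, 0, -0.0222], [0, 0, -0.0222]], "hand": [0.8, 0.8]}}

```text
clock: 5.82
tool_pos: [0.524, 0.0356, 0.103]
eef_rot: [0.543, 0.84, 0.0, 0.0]
ft_force: [-0.6, 0.5, 1.3]
opening: 0.0131
finger_force: 20.9
```

```bash
python3 st.py
```

```text
5.83 [0.524  0.0356 0.103 ] ydir 24.24 F [-0.64  0.47  1.34] F_tool [ 0.69 -0.39 -1.34] T [ 0.12   0.074 -0.016] ff 20.9 op 0.0131
```

{"api": "send_rows", "payload": {"delta_pos": [[0, 0, 0.0005], [0, 0, 0.0005]], "rotation": [[0, 0, -0.0222], [0, 0, -0.0222]], "hand": [0.8, 0.8]}}

```text
clock: 6.08
tool_pos: [0.524, 0.0356, 0.1031]
eef_rot: [0.572, 0.82, 0.0, 0.0]
ft_force: [0.4, 1.2, 2.3]
opening: 0.0139
finger_force: 21.0
```

```bash
python3 st.py
```

```text
6.08 [0.524  0.0356 0.1031] ydir 20.24 F [0.42 1.24 2.25] F_tool [ 1.02  0.82 -2.25] T [0.208 0.109 0.007] ff 21.0 op 0.0139
```

{"api": "send_rows", "payload": {"delta_pos": [[0, 0, 0.0005], [0, 0, 0.0005]], "rotation": [[0, 0, -0.0222], [0, 0, -0.0222]], "hand": [0.8, 0.8]}}

```text
clock: 6.32
tool_pos: [0.524, 0.0356, 0.1032]
eef_rot: [0.6, 0.8, 0.0, 0.0]
ft_force: [-0.4, 0.4, 0.8]
opening: 0.0139
finger_force: 21.0
```

```bash
python3 st.py
```

```text
6.33 [0.524  0.0356 0.1032] ydir 16.24 F [-0.37  0.38  0.81] F_tool [ 0.47 -0.25 -0.81] T [ 0.128  0.049 -0.01 ] ff 21.0 op 0.0139
```

{"api": "send_rows", "payload": {"delta_pos": [[0, 0, 0.0005], [0, 0, 0.0005]], "rotation": [[0, 0, -0.0222], [0, 0, -0.0222]], "hand": [0.8, 0.8]}}

```text
clock: 6.58
tool_pos: [0.5239, 0.0356, 0.1033]
eef_rot: [0.628, 0.779, 0.0, 0.0]
ft_force: [0.3, 0.4, 2.3]
opening: 0.0135
finger_force: 21.0
```

```bash
python3 st.py
```

```text
6.58 [0.5239 0.0356 0.1033] ydir 12.25 F [0.26 0.41 2.31] F_tool [ 0.35  0.34 -2.31] T [ 0.04   0.101 -0.005] ff 21.0 op 0.0135
```

{"api": "send_rows", "payload": {"delta_pos": [[0, 0, 0.0005], [0, 0, 0.0005]], "rotation": [[0, 0, -0.0222], [0, 0, -0.0222]], "hand": [0.8, 0.8]}}

```text
clock: 6.82
tool_pos: [0.524, 0.0356, 0.1035]
eef_rot: [0.654, 0.756, 0.0, 0.0]
ft_force: [0.3, 0.4, 1.6]
opening: 0.0134
finger_force: 21.0
```

```bash
python3 st.py
```

```text
6.83 [0.524  0.0356 0.1035] ydir 8.25 F [0.26 0.38 1.63] F_tool [ 0.34  0.31 -1.63] T [0.052 0.07  0.007] ff 21.0 op 0.0134
```

{"api": "send_rows", "payload": {"delta_pos": [[0, 0, 0.0005], [0, 0, 0.0005]], "rotation": [[0, 0, -0.0222], [0, 0, -0.0222]], "hand": [0.8, 0.8]}}

```text
clock: 7.08
tool_pos: [0.524, 0.0355, 0.1036]
eef_rot: [0.68, 0.733, 0.0, 0.0]
ft_force: [-0.3, 1.1, 1.7]
opening: 0.0138
finger_force: 21.0
```

```bash
python3 st.py
```

```text
7.08 [0.524  0.0355 0.1036] ydir 4.25 F [-0.27  1.1   1.72] F_tool [ 1.11 -0.18 -1.73] T [0.07  0.031 0.026] ff 21.0 op 0.0138
```

{"api": "send_rows", "payload": {"delta_pos": [[0, 0, 0.0005], [0, 0, 0.0005]], "rotation": [[0, 0, -0.0222], [0, 0, -0.0222]], "hand": [0.8, 0.8]}}

```text
clock: 7.32
tool_pos: [0.524, 0.0356, 0.1037]
eef_rot: [0.706, 0.709, 0.0, 0.0]
ft_force: [0.1, 0.1, 2.1]
opening: 0.0137
finger_force: 21.0
```

```bash
python3 st.py
```

```text
7.33 [0.524  0.0356 0.1037] ydir 0.26 F [0.05 0.1  2.12] F_tool [ 0.09  0.05 -2.12] T [ 0.077  0.026 -0.056] ff 21.0 op 0.0137
```

{"api": "send_rows", "payload": {"delta_pos": [[0, 0, 0.0005], [0, 0, 0.0005]], "rotation": [[0, 0, -0.0222], [0, 0, -0.0222]], "hand": [0.8, 0.8]}}

```text
clock: 7.58
tool_pos: [0.524, 0.0356, 0.1039]
eef_rot: [0.73, 0.684, 0.0, 0.0]
ft_force: [-0.2, 1.4, 2.7]
opening: 0.0136
finger_force: 21.1
```

```bash
python3 st.py
```

```text
7.58 [0.524  0.0356 0.1039] ydir -3.74 F [-0.24  1.39  2.68] F_tool [ 1.37 -0.33 -2.68] T [0.054 0.013 0.002] ff 21.1 op 0.0136
```

{"api": "send_rows", "payload": {"delta_pos": [[0, 0, 0.0005], [0, 0, 0.0005]], "rotation": [[0, 0, -0.0222], [0, 0, -0.0222]], "hand": [0.8, 0.8]}}

```text
clock: 7.82
tool_pos: [0.524, 0.0356, 0.1039]
eef_rot: [0.753, 0.658, 0.0, 0.0]
ft_force: [-0.4, 0.8, 2.9]
opening: 0.0135
finger_force: 21.1
```

```bash
python3 st.py
```

```text
7.83 [0.524  0.0356 0.1039] ydir -7.73 F [-0.43  0.83  2.89] F_tool [ 0.77 -0.53 -2.89] T [0.108 0.033 0.022] ff 21.1 op 0.0135
```

{"api": "send_rows", "payload": {"delta_pos": [[0, 0, 0.0006], [0, 0, 0.0006]], "rotation": [[0, 0, -0.0222], [0, 0, -0.0222]], "hand": [0.8, 0.8]}}

```text
clock: 8.07
tool_pos: [0.5239, 0.0356, 0.1041]
eef_rot: [0.776, 0.631, 0.0, 0.0]
ft_force: [-0.4, 0.4, 2.4]
opening: 0.0139
finger_force: 21.1
```

```bash
python3 st.py
```

```text
8.07 [0.5239 0.0356 0.1041] ydir -11.73 F [-0.43  0.36  2.44] F_tool [ 0.26 -0.49 -2.44] T [ 0.123  0.072 -0.052] ff 21.1 op 0.0139
```

{"api": "send_rows", "payload": {"delta_pos": [[0, 0, 0.0006], [0, 0, 0.0006]], "rotation": [[0, 0, -0.0222], [0, 0, -0.0222]], "hand": [0.8, 0.8]}}

```text
clock: 8.32
tool_pos: [0.5239, 0.0356, 0.1042]
eef_rot: [0.797, 0.604, 0.0, -0.0]
ft_force: [-0.4, 0.3, 2.4]
opening: 0.0135
finger_force: 21.1
```

```bash
python3 st.py
```

```text
8.32 [0.5239 0.0356 0.1042] ydir -15.72 F [-0.42  0.31  2.41] F_tool [ 0.19 -0.49 -2.41] T [0.133 0.046 0.024] ff 21.1 op 0.0135
```

{"api": "send_rows", "payload": {"delta_pos": [[0, 0, 0.0006], [0, 0, 0.0006]], "rotation": [[0, 0, -0.0222], [0, 0, -0.0222]], "hand": [0.8, 0.8]}}

```text
clock: 8.57
tool_pos: [0.5239, 0.0358, 0.1043]
eef_rot: [0.818, 0.576, 0.0, -0.0]
ft_force: [0.5, 2.0, 2.0]
opening: 0.0134
finger_force: 21.0
```

```bash
python3 st.py
```

```text
8.57 [0.5239 0.0358 0.1043] ydir -19.72 F [0.52 2.02 2.04] F_tool [ 2.08 -0.19 -2.04] T [ 0.472 -0.072  0.055] ff 21.0 op 0.0134
```

{"api": "send_rows", "payload": {"delta_pos": [[0, 0, 0.0006], [0, 0, 0.0006]], "rotation": [[0, 0, -0.0222], [0, 0, -0.0222]], "hand": [0.8, 0.8]}}

```text
clock: 8.82
tool_pos: [0.5239, 0.0361, 0.1044]
eef_rot: [0.837, 0.547, 0.0, -0.0]
ft_force: [1.5, 5.3, -0.1]
opening: 0.0138
finger_force: 20.8
```

```bash
python3 st.py
```

```text
8.82 [0.5239 0.0361 0.1044] ydir -23.71 F [ 1.5   5.33 -0.06] F_tool [ 5.48 -0.77  0.06] T [ 1.065 -0.222  0.078] ff 20.8 op 0.0138
```

Torque and side force rise from about 92° on, so that is the stop. I'll back off 8°, then probe with a small lift.

{"api": "send_rows", "payload": {"delta_pos": [[0, 0, 0], [0, 0, 0], [0, 0, 0]], "rotation": [[0, 0, 0.0222], [0, 0, 0.0444], [0, 0, 0.0444]], "hand": [0.8, 0.8, 0.8]}}

```text
clock: 9.2
tool_pos: [0.5239, 0.0354, 0.1046]
eef_rot: [0.797, 0.603, -0.0, 0.0]
ft_force: [-0.9, 1.9, 2.5]
opening: 0.0139
finger_force: 21.1
```

```bash
python3 st.py
```

```text
9.2 [0.5239 0.0354 0.1046] ydir -15.78 F [-0.89  1.92  2.52] F_tool [ 1.61 -1.38 -2.52] T [ 0.176 -0.005  0.026] ff 21.1 op 0.0139
```

{"api": "send_rows", "payload": {"delta_pos": [[0, 0, 0.002], [0, 0, 0.004], [0, 0, 0.004]], "rotation": [[0, 0, 0], [0, 0, 0], [0, 0, 0]], "hand": [0.8, 0.8, 0.8]}}

```text
clock: 9.57
tool_pos: [0.5239, 0.0354, 0.1056]
eef_rot: [0.798, 0.602, -0.0, 0.0]
ft_force: [0.6, -1.3, 2.3]
opening: 0.0133
finger_force: 20.9
```

```bash
python3 st.py
```

```text
9.57 [0.5239 0.0354 0.1056] ydir -15.91 F [ 0.62 -1.26  2.26] F_tool [-1.05  0.94 -2.26] T [-0.088 -0.079 -0.021] ff 20.9 op 0.0133
```

The 1 mm lift met no resistance and the spring still pushes up, so the knob is free. Lifting carefully.

{"api": "send_rows", "payload": {"delta_pos": [[0, 0, 0.006], [0, 0, 0.012], [0, 0, 0.016], [0, 0, 0.016]], "rotation": [[0, 0, 0], [0, 0, 0], [0, 0, 0], [0, 0, 0]], "hand": [0.8, 0.8, 0.8, 0.8]}}

```text
clock: 10.07
tool_pos: [0.5238, 0.0357, 0.1096]
eef_rot: [0.798, 0.602, -0.0, -0.0]
ft_force: [-1.0, -0.0, 1.1]
opening: 0.0137
finger_force: 20.8
```

```bash
python3 st.py
```

```text
10.07 [0.5238 0.0357 0.1096] ydir -15.9 F [-1.02 -0.03  1.06] F_tool [-0.31 -0.97 -1.06] T [ 0.146  0.119 -0.013] ff 20.8 op 0.0137
```

Free and following. Now lifting 60 mm and looking.

{"api": "send_rows", "payload": {"delta_pos": [[0, 0, 0.03], [0, 0, 0.06], [0, 0, 0.1], [0, 0, 0.14], [0, 0, 0.18], [0, 0, 0.24], [0, 0, 0.24], [0, 0, 0.24]], "rotation": [[0, 0, 0], [0, 0, 0], [0, 0, 0], [0, 0, 0], [0, 0, 0], [0, 0, 0], [0, 0, 0], [0, 0, 0]], "hand": [0.8, 0.8, 0.8, 0.8, 0.8, 0.8, 0.8, 0.8]}}

```text
clock: 11.08
tool_pos: [0.5237, 0.0356, 0.1692]
eef_rot: [0.798, 0.602, -0.0, -0.0]
ft_force: [0.3, -0.1, -1.0]
opening: 0.0134
finger_force: 20.6
```

```bash
python3 st.py; python3 - <<'E'
from h import *
b=get_image("side")
cv2.imwrite("pics/s3.png",cv2.resize(b["color"][130:260,180:340],(800,600)[:1]+(600,) ,interpolation=cv2.INTER_CUBIC))
E
```

```text
11.07 [0.5237 0.0356 0.1692] ydir -15.91 F [ 0.27 -0.11 -1.04] F_tool [-0.03  0.29  1.04] T [ 0.009 -0.001  0.006] ff 20.6 op 0.0134
```

View pics/s3.png

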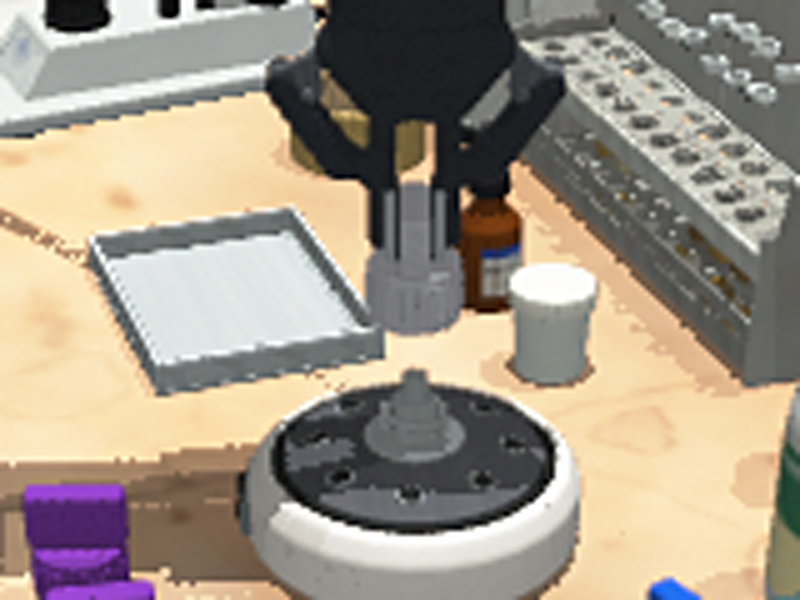

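The knob is held upright by the gripper at crop (415,255), the spindle is bare, and the tray is clear at crop (235,300). Carrying it to the tray centre, about (0.485, 0.286).

{"api": "send_rows", "payload": {"delta_pos": [[-0.02, 0.12, 0.02], [-0.05, 0.28, 0.02], [-0.08, 0.44, 0.02], [-0.1, 0.6, 0.02], [-0.13, 0.76, 0.02], [-0.15, 0.9, 0], [-0.155, 1.0, 0], [-0.155, 1.0, 0]], "rotation": [[0, 0, 0], [0, 0, 0], [0, 0, 0], [0, 0, 0], [0, 0, 0], [0, 0, 0], [0, 0, 0], [0, 0, 0]], "hand": [0.8, 0.8, 0.8, 0.8, 0.8, 0.8, 0.8, 0.8], "grip_force": 30}}

```text
clock: 12.12
tool_pos: [0.4846, 0.2868, 0.1688]
eef_rot: [0.797, 0.603, -0.001, -0.0]
ft_force: [-0.4, -0.9, -0.7]
opening: 0.0133
finger_force: 33.1
```

{"api": "send_rows", "payload": {"delta_pos": [[0, 0, -0.12], [0, 0, -0.24], [0, 0, -0.36], [0, 0, -0.42], [0, 0, -0.46], [0, 0, -0.46], [0, 0, -0.46]], "rotation": [[0, 0, 0], [0, 0, 0], [0, 0, 0], [0, 0, 0], [0, 0, 0], [0, 0, 0], [0, 0, 0]], "hand": [0.8, 0.8, 0.8, 0.8, 0.8, 0.8, 0.8]}}

```text
clock: 13.0
tool_pos: [0.4856, 0.2857, 0.0554]
eef_rot: [0.798, 0.603, 0.001, 0.0]
ft_force: [-0.1, -0.1, -1.0]
opening: 0.0134
finger_force: 33.2
```

```bash
python3 st.py; python3 - <<'E'
from h import *
b=get_image("side")
cv2.imwrite("pics/s4.png",cv2.resize(b["color"][130:230,170:310],(784,560),interpolation=cv2.INTER_CUBIC))
E
```

```text
13.0 [0.4856 0.2857 0.0554] ydir -15.9 F [-0.11 -0.1  -0.97] F_tool [-0.13 -0.08  0.97] T [ 0.027  0.005 -0.011] ff 33.2 op 0.0134
```

View pics/s4.png

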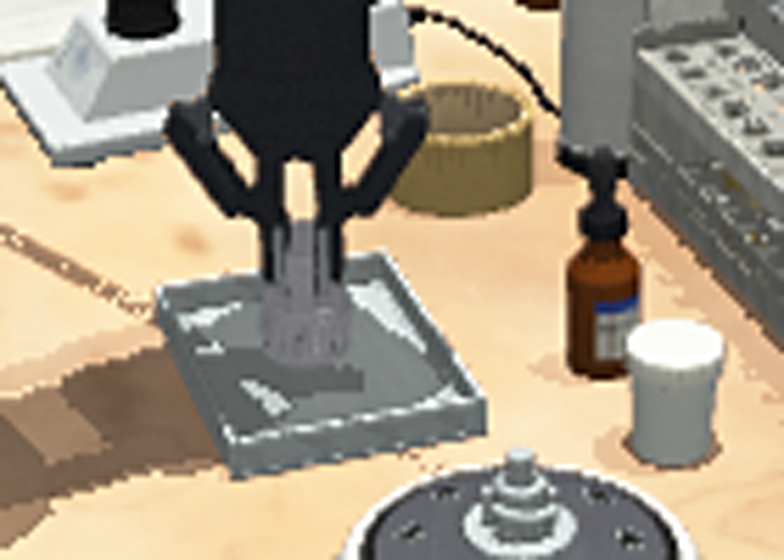

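The knob is above the middle of the tray at crop (303,330), clear of the bystanders. Lowering gently.

{"api": "send_rows", "payload": {"delta_pos": [[0, 0, -0.015], [0, 0, -0.03], [0, 0, -0.042], [0, 0, -0.042], [0, 0, -0.042]], "rotation": [[0, 0, 0], [0, 0, 0], [0, 0, 0], [0, 0, 0], [0, 0, 0]], "hand": [0.8, 0.8, 0.8, 0.8, 0.8]}}

```text
clock: 13.68
tool_pos: [0.4852, 0.2856, 0.044]
eef_rot: [0.798, 0.602, 0.0, 0.0]
ft_force: [0.4, -0.1, -1.2]
opening: 0.0134
finger_force: 33.2
```

{"api": "send_rows", "payload": {"delta_pos": [[0, 0, -0.004], [0, 0, -0.006], [0, 0, -0.008], [0, 0, -0.008]], "rotation": [[0, 0, 0], [0, 0, 0], [0, 0, 0], [0, 0, 0]], "hand": [0.8, 0.8, 0.8, 0.8]}}

```text
clock: 14.18
tool_pos: [0.4851, 0.2856, 0.042]
eef_rot: [0.798, 0.602, -0.0, -0.0]
ft_force: [-0.2, 1.0, -1.9]
opening: 0.0131
finger_force: 33.2
```

{"api": "send_rows", "payload": {"delta_pos": [[0, 0, -0.002], [0, 0, -0.004], [0, 0, -0.004]], "rotation": [[0, 0, 0], [0, 0, 0], [0, 0, 0]], "hand": [0.8, 0.8, 0.8]}}

```text
clock: 14.55
tool_pos: [0.4851, 0.2856, 0.041]
eef_rot: [0.798, 0.602, -0.0, -0.0]
ft_force: [-0.5, 0.5, -0.6]
opening: 0.0131
finger_force: 33.2
```

```bash
python3 st.py
```

```text
14.55 [0.4851 0.2856 0.041 ] ydir -15.9 F [-0.52  0.5  -0.58] F_tool [ 0.34 -0.64  0.58] T [ 0.034  0.005 -0.004] ff 33.2 op 0.0131
```

{"api": "send_rows", "payload": {"delta_pos": [[0, 0, -0.002], [0, 0, -0.002], [0, 0, -0.002]], "rotation": [[0, 0, 0], [0, 0, 0], [0, 0, 0]], "hand": [0.8, 0.8, 0.8]}}

```text
clock: 14.92
tool_pos: [0.4852, 0.2856, 0.0405]
eef_rot: [0.798, 0.602, -0.0, 0.0]
ft_force: [-0.0, -0.2, -1.1]
opening: 0.0135
finger_force: 33.2
```

```bash
python3 st.py
```

```text
14.93 [0.4852 0.2856 0.0405] ydir -15.9 F [-0.02 -0.19 -1.14] F_tool [-0.19  0.04  1.14] T [0.003 0.018 0.054] ff 33.2 op 0.0135
```

Not on the floor yet (Fz about -1, the weight still hanging). Continuing in 0.5–1 mm steps.

{"api": "send_rows", "payload": {"delta_pos": [[0, 0, -0.002], [0, 0, -0.003], [0, 0, -0.003]], "rotation": [[0, 0, 0], [0, 0, 0], [0, 0, 0]], "hand": [0.8, 0.8, 0.8]}}

```text
clock: 15.3
tool_pos: [0.4851, 0.2856, 0.0397]
eef_rot: [0.798, 0.603, -0.0, 0.0]
ft_force: [0.5, -0.9, -1.0]
opening: 0.0134
finger_force: 33.2
```

{"api": "send_rows", "payload": {"delta_pos": [[0, 0, -0.002], [0, 0, -0.003], [0, 0, -0.003]], "rotation": [[0, 0, 0], [0, 0, 0], [0, 0, 0]], "hand": [0.8, 0.8, 0.8]}}

```text
clock: 15.68
tool_pos: [0.4852, 0.2856, 0.039]
eef_rot: [0.798, 0.602, -0.0, -0.0]
ft_force: [0.5, -0.1, -0.9]
opening: 0.0135
finger_force: 33.2
```

```bash
python3 st.py
```

```text
15.68 [0.4852 0.2856 0.039 ] ydir -15.9 F [ 0.48 -0.11 -0.85] F_tool [0.02 0.49 0.85] T [-0.023  0.006 -0.027] ff 33.2 op 0.0135
```

{"api": "send_rows", "payload": {"delta_pos": [[0, 0, -0.002], [0, 0, -0.003], [0, 0, -0.003]], "rotation": [[0, 0, 0], [0, 0, 0], [0, 0, 0]], "hand": [0.8, 0.8, 0.8]}}

```text
clock: 16.05
tool_pos: [0.4852, 0.2857, 0.0387]
eef_rot: [0.798, 0.603, 0.0, 0.0]
ft_force: [-1.5, 0.1, 5.6]
opening: 0.0135
finger_force: 34.1
```

{"api": "send_rows", "payload": {"delta_pos": [[0, 0, -0.002], [0, 0, -0.003], [0, 0, -0.003]], "rotation": [[0, 0, 0], [0, 0, 0], [0, 0, 0]], "hand": [0.8, 0.8, 0.8]}}

```text
clock: 16.42
tool_pos: [0.4853, 0.2858, 0.0387]
eef_rot: [0.798, 0.603, 0.001, 0.0]
ft_force: [-3.1, -0.3, 12.5]
opening: 0.0134
finger_force: 35.1
```

```bash
python3 st.py; python3 - <<'E'
from h import *
b=get_image("side")
cv2.imwrite("pics/s5.png",cv2.resize(b["color"][160:200,205:250],(720,640)[:1]+(590,),interpolation=cv2.INTER_CUBIC))
E
```

```text
16.43 [0.4853 0.2858 0.0387] ydir -15.89 F [-3.09 -0.34 12.46] F_tool [ -1.17  -2.86 -12.46] T [-0.289  0.693 -0.023] ff 35.1 op 0.0134
```

View pics/s5.png

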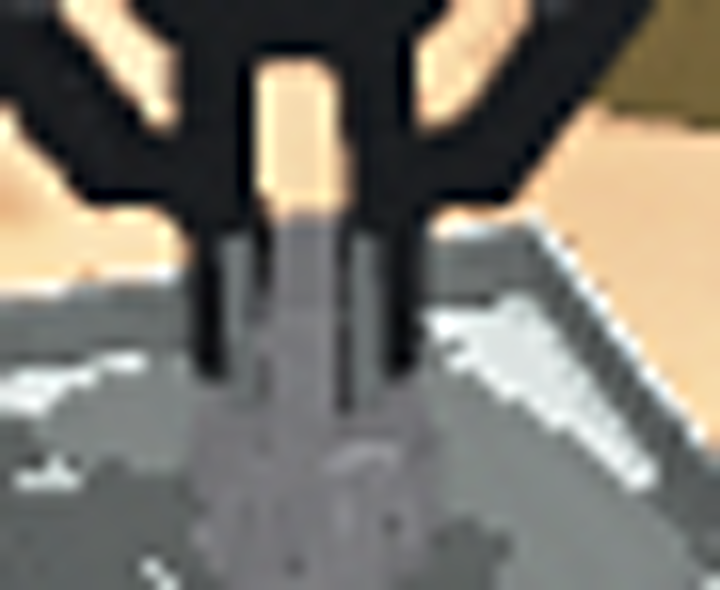

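Floor contact at 12 N, with the knob upright in the fingers (crop (305,400)). Now easing the load, releasing and retreating.

{"api": "send_rows", "payload": {"delta_pos": [[0, 0, 0.003], [0, 0, 0.003], [0, 0, 0.003], [0, 0, 0.003], [0, 0, 0.003], [0, 0, 0.003], [0, 0, 0.003]], "rotation": [[0, 0, 0], [0, 0, 0], [0, 0, 0], [0, 0, 0], [0, 0, 0], [0, 0, 0], [0, 0, 0]], "hand": [0.8, 0.8, 0.5, 0.2, 0, 0, 0]}}

```text
clock: 17.35
tool_pos: [0.4851, 0.2856, 0.0382]
eef_rot: [0.798, 0.602, -0.0, -0.0]
ft_force: [0.2, -0.4, 0.1]
opening: 0.0428
finger_force: 0.0
```

{"api": "send_rows", "payload": {"delta_pos": [[0, 0, 0.04], [0, 0, 0.12], [0, 0, 0.24], [0, 0, 0.4], [0, 0, 0.55], [0, 0, 0.55], [0, 0, 0.55]], "rotation": [[0, 0, 0], [0, 0, 0], [0, 0, 0], [0, 0, 0], [0, 0, 0], [0, 0, 0], [0, 0, 0]], "hand": [0, 0, 0, 0, 0, 0, 0]}}

```text
clock: 18.23
tool_pos: [0.4847, 0.2855, 0.1754]
eef_rot: [0.798, 0.602, -0.0, -0.0]
ft_force: [0.6, 0.2, 0.5]
opening: 0.0427
finger_force: 0.0
```

```bash
python3 st.py; python3 - <<'E'
from h import *
b=get_image("side")
cv2.imwrite("pics/s6.png",cv2.resize(b["color"][120:280,170:320],(600,600),interpolation=cv2.INTER_CUBIC))
E
```

```text
18.23 [0.4847 0.2855 0.1754] ydir -15.9 F [0.58 0.22 0.47] F_tool [ 0.37  0.49 -0.47] T [ 0.013 -0.013  0.001] ff 0.0 op 0.0427
```

View pics/s6.png

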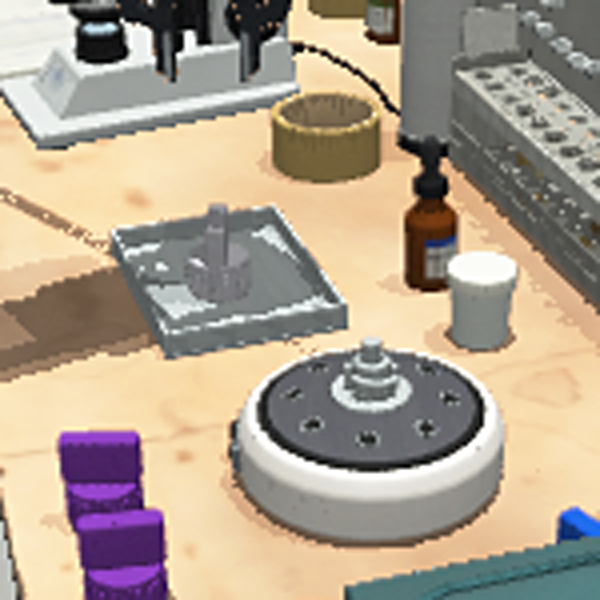

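The knob stands upright in the tray at crop (218,255), the gripper is clear, and the other things haven't moved.

```bash
python3 -c "
from h import *
print(close_job())"
```

```text
the job is handed in; nothing more can be done
None
```

The knob is off the centrifuge and stands upright, released, in the steel tray; the job is handed in at about 18 s of the 72 s, the knob met its stop only lightly (about 5 N felt at the wrist), and the dropper, cup and look-alikes in the last picture had not moved (the match box, out of that view, was never approached).

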